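# Kettle to the hob, trivet to its peg

### The arm

A 7-joint arm with a two-finger parallel gripper is mounted at the origin on the work surface. World frame = base frame: x ahead of the robot, y to its left, z up, the work surface at z = 0. Lengths are in m, angles in rad, forces in N, time in s.
With the tool pointing down it reaches from about 0.425 to 0.95 m from the base axis. Payload 4.7 kg.
Tool frame: the origin (TCP) lies at the very end of the fingers, on their centre line; the grasp point (between the pads) lies 19 mm behind it (manip.pinch_z is the distance from the TCP to the grasp point, in m); z points along the fingers, y is the line along which they close (so a half turn about z gives the same grasp; the last joint's range is limited). The gripper opens to 87 mm and grips with 3 to 60 N. Pads are 19 mm wide; open, the fingers measure 117 mm over their backs; the gripper's body (75 mm by 190 mm) begins 51 mm behind the grasp point.
Start: joints at [1.09, 0.469, -0.049, 1.532, 0.024, 1.141, -0.082], TCP at [0.295, -0.607, 0.223] pointing down, gripper open.
Joint ranges: [-2.59, 2.59], [-0.33, 1.99], [-1.39, 1.29], [0.1, 2.45], [-1.04, 4.18], [0.21, 1.99], [-2.66, 2.66]. Speed limits (rad/s): [2.57, 2.57, 3.14, 3.14, 3.14, 3.14, 3.14].

### API

Orientations are given as a unit quaternion [w, x, y, z].
In Python, from cell import manip gives the robot as it stands. Calls block until the motion is done:
- manip.move_pose(position, orientation): joint-space move of the TCP to a pose.
- manip.move_l(position, velocity=0.15, frame=None, contact_N=None): straight line of the TCP; frame=None keeps the orientation; velocity is the mean speed in m/s. With contact_N (N) it stops when the force on the tool has changed by that much, and returns True; else False.
- manip.goto_joints(angles): joint-space move.
- manip.grip(opening, squeeze=None): opening from 0.0 (shut) to 1.0 (fully open); squeeze is the grip in N (None keeps the last); returns when the fingers have stopped.
- manip.pause(seconds).
- manip.solve_ik(position, orientation): joint angles nearest the present ones, or None.
- manip.camera(name): name is "side" or "top" or "wrist"; returns a dict with "color" (480x640x3 uint8, blue, green, red), "fx", "fy", "cx", "cy" (pixels), "camera_from_world" (4x4, takes a point from world to camera coordinates). Camera axes: x right, y down, z forward; pixel columns grow to the right and rows downward; lengths in m; the calibration is good to about 2 mm. A picture is of the moment at which its call begins. There is no depth.
A pose or a line that the arm cannot do raises manip.MotionError and nothing moves.
- manip.close_job(): hands the job in; it is judged then, once.
Readings, each from a call of its own:
- manip.get_time(): time.
- manip.get_joint_pos(): joint angles.
- manip.get_joint_vel(): joint speeds.
- manip.get_joint_efforts(): joint torques, N m.
- manip.get_eef_pos(): TCP position.
- manip.get_orientation(): TCP orientation.
- manip.get_ft_force(): force on the tool from outside, world axes, zero at the start.
- manip.get_moment(): the same for the moment, N m.
- manip.get_grip_width(): opening from 0.0 (shut) to 1.0 (fully open).
- manip.get_grasp_force(): force on a finger pad.
Only numpy, scipy, OpenCV 4.12 (cv2) and the standard library are available. Lean on these libraries where they do the work, as an engineer would, in place of code of your own. Each camera call takes 0.05 s, during which the arm holds its last target. There are 200 camera calls.

### The job

Lift the kettle off the wooden trivet and set it down gently, upright and centred, on the free burner of the hob, the one nearest you. Then draw the trivet's handle out from under the bread bin and hang the trivet by the hole in its handle on the free peg of the utensil rail, left hanging straight down with no more than a slight sway. Do not knock any of the other things on the counter about.

Things in the scene. Friction and masses are not known exactly. Their poses are not given: they have to be found in the camera images.
- kettle: white speckled enamel stove kettle, empty, about 0.6 kg, 152 mm across the belly, foot 128 mm across; origin: centre of its underside, z up the kettle, +x towards the spout (spout tip 120 mm out). Starts standing on the trivet's round part. Over the top is a fixed upright bail handle in the x-z plane; the lid knob below it reaches 126 mm up
- kettle_grip (a point): middle of the kettle's wooden hand grip, a level bar 22 mm thick and 80 mm long along the kettle's x, its centre 178 mm above the underside
- trivet: flat dark walnut pot stand shaped like a paddle, 12 mm thick all over, about 0.16 kg: a solid disc 150 mm across and a straight handle 28 mm wide ending in a round eye 36 mm across whose middle is 165 mm from the disc's centre. Lies flat on the counter, the handle's last 15 to 40 mm under the bread bin. Origin: centre of the disc's underside; +x along the handle to the eye, z out of the top face
- trivet_eye (a point): centre of the hole in the trivet's eye (16 mm across, along the trivet's z), at trivet x 165 mm, half-way through the 12 mm. At the start it is near or under the bin's front edge; some 65 to 95 mm of handle shows between disc and bin, where a hand fits only upright or leaning away from the bin; to hang it, the handle is best taken again in the open with the hand leaning over the eye end
- bread_bin: dark steel roll-top bread bin with wooden ends, fixed, 260 mm deep, 340 mm wide, 205 mm tall, on four feet that leave a 24 mm gap below; origin: on the counter under its centre; its front faces its own -x, front face at x = -130 mm. The feet are at x +-105, y +-145 mm
- hob: white two-burner gas hob, fixed, 510 mm (its x, away from the robot) by 300 mm, 10 mm thick, with two black cast pan grates 230 mm square whose tops are 48 mm above the counter; origin: on the counter under its centre; two knobs at the end near the robot, 31 mm tall
- near_burner (a point): centre of the burner nearest the robot, at the height of the grate's top (48 mm); the kettle's underside centre belongs here. The grate has four bars pointing in at the centre to carry the pot
- rack: steel utensil rail, fixed: a round bar 12 mm thick, 380 mm long along its y, 285 mm above the counter, on two posts at y +-170 mm; origin: on the counter below the middle of the bar; three pegs point to its -x (towards the robot). A steel turner (peg at y = +50 mm) and a ladle (peg at y = +125 mm) already hang there as part of the rack; the peg at y = -90 mm is free
- peg: the free peg: a straight round steel pin 8 mm thick; origin at its root on the bar's axis (285 mm up); its z runs out along the pin (towards the robot and 8 degrees upwards), its x up, its y along the bar. The bar's surface is at z = 6 mm, a collar 22 mm across (seen only) ends at z = 4 mm, the rounded tip at z = 59 mm
- peg_tip (a point): rounded tip of the free peg, on its axis, 59 mm from the root
- spice_jar: a small glass spice jar with a red cap, 44 mm across, 85 mm tall; a bystander to be left alone; origin: centre of its underside
- salt_dish: a small blue salt dish, 60 mm across, 42 mm tall; a bystander to be left alone; origin: centre of its underside
- pepper_mill: a dark wooden pepper mill, 48 mm across, 138 mm tall; a bystander to be left alone; origin: centre of its underside
- mug: a red mug, 80 mm across, 92 mm tall; a bystander to be left alone; origin: centre of its underside
- fry_pan: a dark frying pan, 200 mm across, 40 mm deep, 0.95 kg, standing on the hob's far burner, its handle to the side; a bystander to be left alone; origin: centre of its underside

How it is judged:
On the way, in this order (a step that is already met when the one before it is completed fails the run):
1. the kettle stands upright on the near burner, let go (horizontal distance between kettle and near_burner below 0.025 m and z of kettle in the frame of near_burner between -0.004 and 0.005 m and angle between kettle's own z axis and vertical below 0.08 rad and contact force between the fingers and kettle below 0.1 N), for 0.2 s.
2. the trivet hangs by its eye on the free peg, let go (z of trivet_eye in the frame of peg between 0.006 and 0.056 m and y of trivet_eye in the frame of peg between -0.008 and 0.008 m and x of trivet_eye in the frame of peg between -0.009 and 0.006 m and angle between trivet's own x axis and vertical below 0.25 rad and angle between the z axis of trivet and the z axis of peg, either way round below 0.6 rad and contact force between the fingers and trivet below 0.1 N), for 0.2 s.
At the end, for the whole second after the job is handed in: the kettle stands upright (within 5 degrees) on the near burner's grate, its middle within 25 mm of the burner's centre; the trivet, let go, hangs by its eye on the free peg, handle up, within 14 degrees of straight down, with at most a slight sway (under 0.2 m/s) (horizontal distance between kettle and near_burner below 0.025 m and z of kettle in the frame of near_burner between -0.004 and 0.005 m and angle between kettle's own z axis and vertical below 0.08 rad and z of trivet_eye in the frame of peg between 0.006 and 0.056 m and y of trivet_eye in the frame of peg between -0.008 and 0.008 m and x of trivet_eye in the frame of peg between -0.009 and 0.006 m and angle between trivet's own x axis and vertical below 0.25 rad and angle between the z axis of trivet and the z axis of peg, either way round below 0.6 rad and linear speed of trivet below 0.2 m/s and linear speed of kettle below 0.02 m/s); the robot touches nothing.
It fails at once if the kettle is tipped by more than 20 degrees (angle between kettle's own z axis and vertical above 0.35 rad).
It fails at once if the kettle is dropped (falls or slides faster than 0.45 m/s with no finger on it) (linear speed of kettle above 0.45 m/s and contact force between the fingers and kettle below 0.05 N).
It fails at once if one of the small things on the counter or the frying pan is pushed more than 30 mm or tipped over (distance of any of spice_jar, salt_dish, pepper_mill, mug, fry_pan from where it was at the start of the episode above 0.03 m or angle between any of spice_jar, salt_dish, pepper_mill, mug, fry_pan's own z axis and vertical above 0.5 rad).
It also fails if it takes over 72 s, if anything falls off the work surface, if the arm or the gripper's body presses on something with over 40 N, if the wrist force passes 120 N, or if a joint passes its speed limit or range.

## Working session

There is one attempt and no reset: what is moved stays moved. The work goes in short steps, each a Python script; the robot and the scene stay as the last script left them, time stands still between calls to the robot, and variables do not carry over. Pictures are saved under pics/ and viewed, at most 10 in all, crops included, and the job is handed in when it is done.

```bash
ls; mkdir -p pics; python3 - <<'E'
from cell import manip
import cv2,numpy as np
for n in ["side","top","wrist"]:
    c=manip.camera(n); cv2.imwrite(f"pics/{n}0.png",c["color"])
    T=np.array(c["camera_from_world"]); print(n,c["fx"],c["fy"],c["cx"],c["cy"],T.round(4).tolist(),(-T[:3,:3].T@T[:3,3]).round(3))
print(manip.get_time(),manip.get_eef_pos(),manip.get_orientation(),manip.pinch_z)
E
```

```text
pics
side 507.56995800021883 507.56995800021883 322.7026626771886 234.44359317153996 [[-0.9647, -0.2632, 0.0109, 0.5127], [-0.1696, 0.5888, -0.7903, 0.1908], [0.2016, -0.7642, -0.6127, 1.283], [0.0, 0.0, 0.0, 1.0]] [0.268 1.003 0.931]
top 443.76617926313423 443.76617926313423 323.1965570805919 248.74540906364047 [[-0.0269, -0.9996, -0.0051, 0.0584], [-0.9743, 0.0274, -0.2235, 0.5434], [0.2235, -0.001, -0.9747, 1.0659], [0.0, 0.0, 0.0, 1.0]] [0.293 0.045 1.161]
wrist 410.0596581206483 410.0596581206483 320.77290324226135 240.030625411269 [[0.4366, -0.8996, -0.0017, -0.6748], [-0.8688, -0.4221, 0.259, -0.0311], [-0.2337, -0.1116, -0.9659, 0.3895], [0.0, 0.0, 0.0, 1.0]] [ 0.359 -0.577  0.383]
0.15 [ 0.294509   -0.60688969  0.22172132] [-7.12529841e-04  9.74592207e-01  2.23985449e-01 -2.03389469e-04] 0.0187
```

View pics/top0.png

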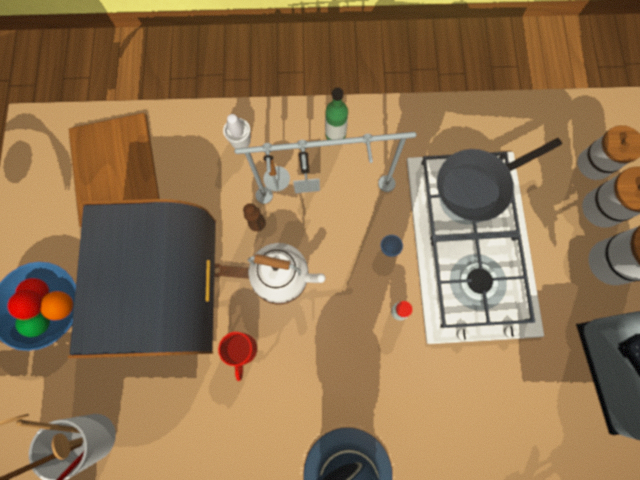

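View pics/side0.png

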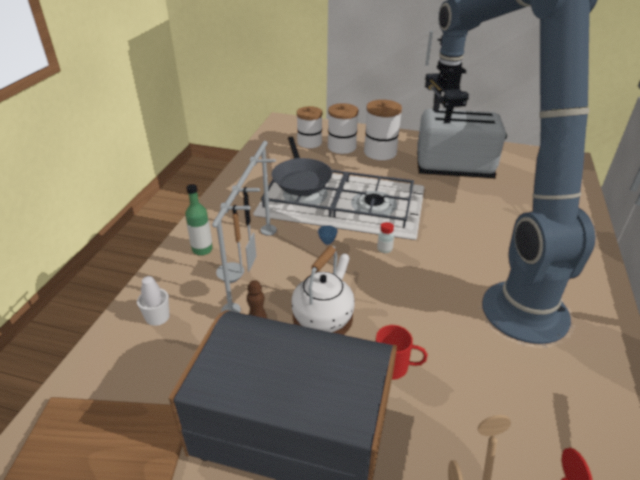

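The top view shows the kettle at (278,272), spout to the right. The trivet handle runs left to the bin at about (225,270), the free peg is near (370,150) and the near burner near (480,281). In the side view the kettle is at (323,300), the peg near (262,163) and the near burner near (374,201). I'll enlarge these for accurate pixel readings.

```bash
python3 - <<'E'
import cv2,numpy as np
t=cv2.imread("pics/top0.png");s=cv2.imread("pics/side0.png")
def tile(im,x,y,w,h,k):
    o=cv2.resize(im[y:y+h,x:x+w],None,fx=k,fy=k,interpolation=cv2.INTER_CUBIC)
    for u in range((x+9)//10*10,x+w,10):
        cv2.line(o,((u-x)*k,0),((u-x)*k,5 if u%50 else 14),(0,255,255),1)
        if u%20==0: cv2.putText(o,str(u),((u-x)*k+1,12),0,.33,(0,255,255),1)
    for v in range((y+9)//10*10,y+h,10):
        cv2.line(o,(0,(v-y)*k),(5,(v-y)*k),(0,255,255),1)
        if v%20==0: cv2.putText(o,str(v),(6,(v-y)*k+4),0,.33,(0,255,255),1)
    return o
A=np.vstack([np.hstack([tile(t,200,235,132,75,3),tile(s,272,235,134,75,3)][:2]),
 np.hstack([tile(t,200,125,132,75,3),tile(t,300,125,134,75,3)])])
B=np.hstack([tile(s,205,140,80,150,4),tile(s,285,235,80,120,4) if 0 else cv2.resize(tile(s,285,235,110,150,4)[:, :440],(440,600))])
C=np.hstack([tile(t,405,145,145,200,3),np.zeros((600,0,3),np.uint8)])
D=tile(s,255,150,180,90,4)
cv2.imwrite("pics/A.png",A);cv2.imwrite("pics/B.png",B[:,:800]);
E=np.zeros((600,800,3),np.uint8);E[:600,:435]=C;d=cv2.resize(D,(360,180));E[:180,435:795]=d;
x=tile(s,355,165,90,90,4);E[200:560,435:795]=x
cv2.imwrite("pics/C.png",E);print(A.shape,B.shape)
E
```

```text
(450, 798, 3) (600, 760, 3)
```

View pics/A.png

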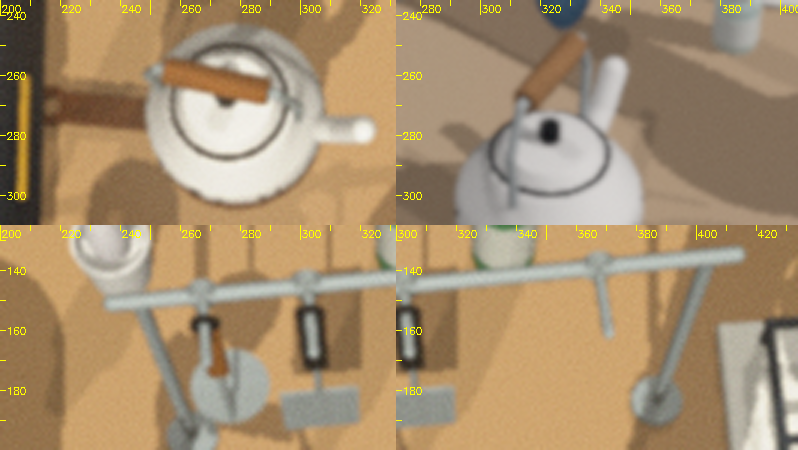

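View pics/B.png

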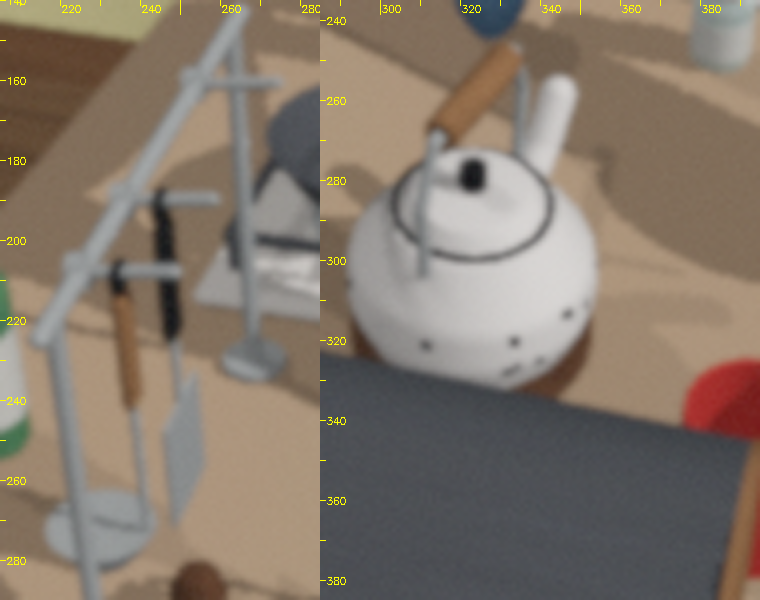

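View pics/C.png

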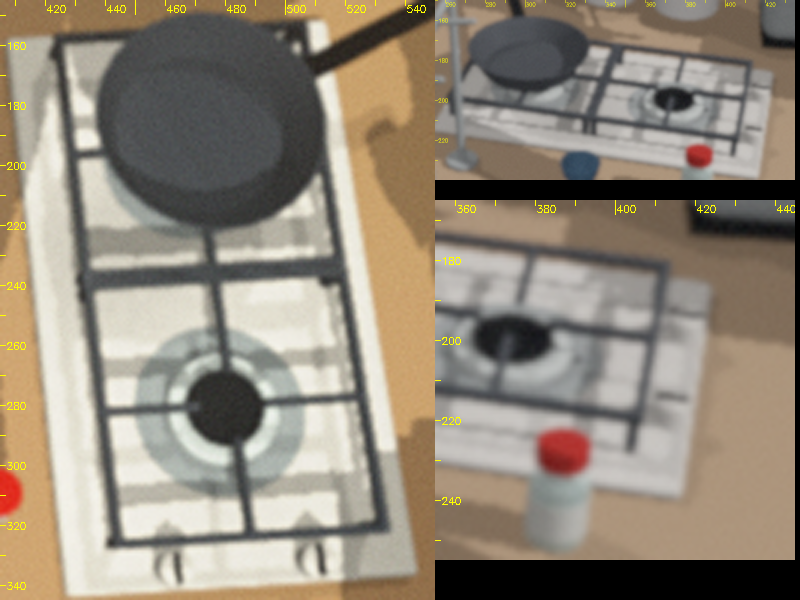

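Readings from the enlargements, in original pixels:
- **Kettle grip ends:** top view (255,259) and (289.7,265.3); side view (314.7,268.4) and (333.8,248).
- **Peg tip:** top view (371,161.7); side view (275.8,160).
- **Grate bars:** they meet at (482.2,279.7) in the top view and about (375.3,196.5) in the side view.

Next I triangulate these and check the heights.

```bash
cat > h.py <<'E'
from cell import manip
import numpy as np, cv2
from scipy.spatial.transform import Rotation as R
from scipy.optimize import least_squares
CAM={"top":(443.766,323.197,248.745,[[-0.0269,-0.9996,-0.0051,0.0584],[-0.9743,0.0274,-0.2235,0.5434],[0.2235,-0.001,-0.9747,1.0659]]),
"side":(507.57,322.703,234.444,[[-0.9647,-0.2632,0.0109,0.5127],[-0.1696,0.5888,-0.7903,0.1908],[0.2016,-0.7642,-0.6127,1.283]])}
def cam(n):
    c=manip.camera(n); return c["color"],(c["fx"],c["cx"],c["cy"],np.array(c["camera_from_world"])[:3])
def proj(p,c):
    f,cx,cy,T=CAM[c] if isinstance(c,str) else c
    q=np.array(T)@np.append(p,1); return np.array([cx+f*q[0]/q[2],cy+f*q[1]/q[2]])
def tri(obs):
    r=least_squares(lambda p:np.concatenate([proj(p,c)-uv for c,uv in obs]),[.5,0,.1]); return r.x,r.fun
def onplane(uv,z,c):
    return least_squares(lambda p:proj([*p,z],c)-uv,[.5,0]).x
def quat(z,y):  # tool z axis, closing axis y
    z=np.array(z,float);z/=np.linalg.norm(z);y=np.array(y,float);y-=z*(y@z);y/=np.linalg.norm(y)
    q=R.from_matrix(np.c_[np.cross(y,z),y,z]).as_quat(); return q[[3,0,1,2]]
PZ=0.0187
def tcp(g,q): return np.array(g)+PZ*R.from_quat(np.array(q)[[1,2,3,0]]).as_matrix()[:,2]
E
python3 - <<'E'
from h import *
np.set_printoptions(precision=4,suppress=True)
for n,a,b in [("gripL",(255,259),(314.6,268.4)),("gripR",(289.7,265.3),(333.8,248)),("grip",(272.3,262.2),(324.3,258.1)),("spout",(321.5,278.7),(345.5,256.5)),
 ("pegtip",(371,161.7),(275.5,160)),("pegroot",(367.7,138.5),(254,160)),("barfar",(415.3,134.7),(265,144)),("barnear",(236,151),(215,225)),
 ("burner",(482.2,279.7),(375.3,196.5)),("grateR",(532.7,320.7),(413,180.5)),("grateL",(442.3,326),(404.3,218.75)),("gratemidR",(488.5,323),(410,198.25))]:
    p,r=tri([("top",a),("side",b)]); print(n,p,r.round(1),np.hypot(*p[:2]).round(3))
def rk(p,L): 
    c,s=np.cos(p[2]),np.sin(p[2]); return [p[0]+c*L[0]-s*L[1],p[1]+s*L[0]+c*L[1],L[2]]
h=lambda z:-z*np.cos(.1396); v=lambda z:.285+z*np.sin(.1396)
obs=[((0,-.19,.285),"top",(415.3,134.7)),((0,.19,.285),"top",(236,151)),((0,-.19,.285),"side",(265,144)),((0,.19,.285),"side",(215,225)),
 ((h(.058),-.09,v(.058)),"top",(371,161.7)),((h(.058),-.09,v(.058)),"side",(275.5,160)),((h(.058),.05,v(.058)),"side",(259.5,189.75)),((h(.058),.125,v(.058)),"side",(250,207.5))]
f=least_squares(lambda p:np.concatenate([proj(rk(p,L),c)-np.array(u) for L,c,u in obs]),[.7,0,0])
print("rack",f.x,f.fun.round(1)); print("tip",rk(f.x,(h(.059),-.09,v(.059))),"root",rk(f.x,(0,-.09,.285)))
hc=[((-.255,.15,.01),(427.3,344.3)),((-.255,-.15,.01),(543.3,336.7)),((.255,.15,.01),(407.7,157.7)),((.255,-.15,.01),(513.3,152.3))]
f=least_squares(lambda p:np.concatenate([proj(rk(p,L),"top")-np.array(u) for L,u in hc]),[.5,-.3,0])
print("hob",f.x,f.fun.round(1),"burner@-.12",rk(f.x,(-.12,0,.048)))
for uv in [(220,270),(246.7,272.3)]: print("handle",onplane(uv,.012,"top"))
for n,uv,z in [("jar",(404,309),.085),("dish",(391,245),.04),("mug",(238,348),.09),("mill",(252,212),.13)]: print(n,onplane(uv,z,"top"))
E
```

```text
gripL [0.4976 0.1971 0.1866] [-0.  -0.3  0.3  0.1] 0.535
gripR [0.4773 0.119  0.189 ] [ 0.1  1.1 -1.1 -0.3] 0.492
grip [0.4875 0.1581 0.1873] [ 0.   0.4 -0.3 -0.1] 0.513
spout [0.4602 0.0495 0.1098] [ 0.   0.1 -0.1 -0. ] 0.463
pegtip [ 0.677  -0.0621  0.2897] [ 0.1  0.3 -0.4 -0.2] 0.68
pegroot [ 0.7342 -0.0587  0.2824] [ 0.   0.3 -0.3 -0.1] 0.737
barfar [ 0.7441 -0.1636  0.274 ] [ 0.1  0.3 -0.4 -0.2] 0.762
barnear [0.7128 0.2244 0.2819] [ 0.1  0.6 -0.6 -0.3] 0.747
burner [ 0.4577 -0.3632  0.028 ] [ 0.1  0.6 -0.8 -0.2] 0.584
grateR [ 0.3505 -0.4728  0.0414] [ 0.   0.3 -0.3 -0.1] 0.589
grateL [ 0.3452 -0.2469  0.0423] [-0.  -0.4  0.5  0.1] 0.424
gratemidR [ 0.3471 -0.3621  0.0424] [ 0.   0.5 -0.7 -0.1] 0.502
rack [0.7255 0.034  0.0718] [-2.5  0.2  0.2  0.4  0.1 -2.3 -0.2 -1.6 -0.8  0.8  0.1 -0.8  0.1 -1.3
 -0.3 -1. ]
tip [np.float64(0.6736441740001005), np.float64(-0.05995109516336289), np.float64(0.29320967400847897)] root [np.float64(0.7319195802045206), np.float64(-0.05575844869790354), 0.285]
hob [ 0.5606 -0.3541  0.029 ] [-0.8 -0.1  1.1  0.7 -0.9 -0.2  0.6 -0.6] burner@-.12 [np.float64(0.4406957984065371), np.float64(-0.35754328859441703), 0.048]
handle [0.5065 0.3162]
handle [0.4984 0.2459]
jar [ 0.3851 -0.1471]
dish [ 0.5548 -0.1326]
mug [0.304  0.2507]
mill [0.6256 0.2141]
```

```bash
cat >> h.py <<'E'
def rad(d): return np.deg2rad(d)
def upright(head,lean=0):  # gripper over a bar lying along heading (rad); body leans by lean towards heading
    d=np.array([np.cos(head),np.sin(head),0]); l=lean
    return -np.sin(l)*d-np.cos(l)*np.array([0,0,1.]), np.array([-d[1],d[0],0])
E
python3 - <<'E'
from h import *
np.set_printoptions(precision=2,suppress=True)
print("burner@48",onplane((482.2,279.7),.048,"top"),onplane((375.3,196.5),.048,"side"))
def t(n,g,z,y):
    for s in (1,-1):
        q=quat(z,s*np.array(y)); j=manip.solve_ik(tcp(g,q),q); print(n,s,None if j is None else np.array(j))
t("kettle",(.4875,.158,.19),*upright(rad(-104.6)))
for h in (-104.6,-70,-135,-45): t(f"place{h}",(.455,-.36,.23),*upright(rad(h)))
t("wristview",(.40,-.34,.30),*upright(0))
t("handle",(.499,.248,.022),*upright(rad(83)))
t("handle-15",(.499,.248,.022),*upright(rad(83),rad(-10)))
for h in (83,45,20):
    for a in (25,35,45): t(f"regrasp h{h} a{a}",(.5,.06,.022),*upright(rad(h),rad(a)))
f=np.array([np.cos(.0718),np.sin(.0718),0])
for a in (20,30,40,50):
    t(f"hang {a}",(.69,-.058,.21),np.cos(rad(a))*f-[0,0,np.sin(rad(a))],(-f[1],f[0],0))
E
```

```text
burner@48 [ 0.46 -0.36] [ 0.45 -0.33]
kettle 1 [ 0.34  0.4  -0.92  1.93  0.39  0.99 -1.01]
kettle -1 [ 0.49  0.52 -1.17  1.93  0.55  1.06  1.98]
place-104.6 1 [ 0.85  0.34 -0.32  1.76  0.12  1.05  0.23]
place-104.6 -1 [-0.19  0.52  1.12  1.82 -0.52  1.13 -2.29]
place-70 1 [ 0.94  0.36 -0.44  1.76  0.17  1.06  0.79]
place-70 -1 [ 0.45  0.32  0.19  1.79 -0.07  1.04 -2.13]
place-135 1 [ 0.76  0.33 -0.21  1.77  0.08  1.05 -0.26]
place-135 -1 [ 1.41  0.59 -1.17  1.73  0.58  1.21  2.44]
place-45 1 [ 1.    0.37 -0.53  1.76  0.21  1.07  1.19]
place-45 -1 [ 0.52  0.32  0.1   1.78 -0.04  1.04 -1.72]
wristview 1 [ 1.19  0.24 -0.67  1.78  0.16  1.18  2.04]
wristview -1 [ 0.68  0.18 -0.06  1.81  0.01  1.16 -0.96]
handle 1 [ 0.27  0.95 -1.19  1.94  1.05  1.05  1.61]
handle -1 [ 0.03  0.71 -0.77  1.95  0.71  0.77 -1.27]
handle-15 1 [ 0.37  0.93 -1.19  2.01  1.04  0.85  1.67]
handle-15 -1 [ 0.06  0.65 -0.69  2.02  0.51  0.54 -1.05]
regrasp h83 a25 1 [ 0.39  1.   -1.19  1.97  1.17  1.48  1.66]
regrasp h83 a25 -1 [-0.02  0.67 -0.52  2.    0.81  1.02 -1.22]
regrasp h83 a35 1 [ 0.3   1.08 -1.19  1.93  1
[... 690 characters left out ...]
7  1.11 -1.7 ]
regrasp h20 a35 1 [ 0.26  0.92 -0.77  1.69  0.52  1.43  1.19]
regrasp h20 a35 -1 [-0.03  0.79 -0.31  1.71  0.24  1.3  -1.68]
regrasp h20 a45 1 [ 0.23  1.02 -0.77  1.58  0.5   1.62  1.18]
regrasp h20 a45 -1 [-0.08  0.88 -0.26  1.61  0.21  1.48 -1.66]
hang 20 1 [ 0.99  0.79 -1.18  2.26  2.85  0.79 -0.67]
hang 20 -1 [ 0.99  0.79 -1.18  2.26  2.85  0.79  2.47]
hang 30 1 [ 0.98  0.67 -1.17  2.19  2.55  0.57 -0.52]
hang 30 -1 [ 0.86  0.56 -0.98  2.19  2.73  0.5   2.36]
hang 40 1 [ 0.96  0.61 -1.16  2.1   2.02  0.42 -0.08]
hang 40 -1 [ 0.71  0.43 -0.78  2.11  2.39  0.23  2.56]
hang 50 1 [ 0.96  0.63 -1.22  1.99  1.42  0.52  0.51]
hang 50 -1 [ 0.71  0.44 -0.82  2.    1.12  0.25 -2.46]
```

```bash
python3 - <<'E'
from h import *
np.set_printoptions(precision=4,suppress=True)
z,y=upright(0); q=quat(z,-y); manip.move_pose(tcp((.40,-.34,.30),q),q)
a,ca=cam("wrist"); print(manip.get_time(),proj((.46,-.36,.048),ca))
z,y=upright(rad(-104.6)); q=quat(z,y); manip.move_pose(tcp((.4875,.158,.30),q),q)
b,cb=cam("wrist"); print(manip.get_time(),proj((.4875,.158,.19),cb)); print(manip.get_joint_pos())
cv2.imwrite("pics/w1.png",a);cv2.imwrite("pics/w2.png",b)
import pickle; pickle.dump((ca,cb),open("c.pkl","wb"))
def tile(im,x,y,w,h,o=None):
    o=im.copy()
    for u in range(0,640,20): cv2.line(o,(u,0),(u,6),(0,255,255),1); u%100==0 and cv2.putText(o,str(u),(u+2,14),0,.4,(0,255,255),1)
    for v in range(0,480,20): cv2.line(o,(0,v),(6,v),(0,255,255),1); v%100==0 and cv2.putText(o,str(v),(8,v+4),0,.4,(0,255,255),1)
    return o
A=tile(a,0,0,0,0);B=tile(b,0,0,0,0)
cv2.imwrite("pics/W.png",np.hstack([cv2.resize(A,(400,300)),cv2.resize(B,(400,300))]) if 0 else np.vstack([A[60:360],B[60:360]]))
E
```

```text
1.325 [340.1546 141.8045]
3.2083 [318.2098 241.5164]
[ 0.2143  0.2189 -0.7077  1.8048  0.1542  1.174  -0.7994]
```

View pics/W.png

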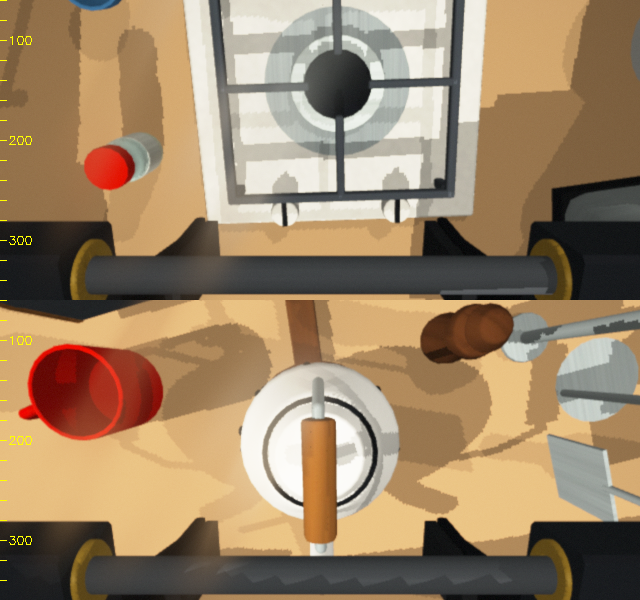

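The burner cross sits at (338.3,145) in the burner view against (340,142) predicted. The grip centre is at (319,240.5) in the kettle view against (318,241.5) predicted, so the kettle estimate is confirmed. Next I refine the burner, then grasp and lift.

```bash
python3 - <<'E'
from h import *
import pickle; ca,cb=pickle.load(open("c.pkl","rb"))
np.set_printoptions(precision=4,suppress=True)
print("burner",tri([("top",(482.2,279.7)),(ca,(338.3,145))])[0])
for uv in [(338.3,145),(226,148),(457,142),(230,260),(452,256)]: print(onplane(uv,.048,ca))
print("grip",tri([("top",(272.3,262.2)),("side",(324.3,258.1)),(cb,(319,240.5))]))
z,y=upright(rad(-104.6)); q=quat(z,y); 
manip.move_l(tcp((.4875,.158,.189),q),0.12,contact_N=6)
print(manip.get_eef_pos(),manip.get_ft_force())
manip.grip(0.0,squeeze=40); print("grip",manip.get_grip_width()*87,manip.get_grasp_force(),manip.get_time())
manip.move_l(tcp((.4875,.158,.229),q),0.06); print(manip.get_ft_force(),manip.get_moment(),manip.get_grip_width()*87,manip.get_eef_pos())
E
```

```text
burner [ 0.4569 -0.3585  0.0418]
[ 0.4571 -0.3583]
[ 0.4545 -0.2528]
[ 0.4597 -0.4694]
[ 0.344  -0.2501]
[ 0.348  -0.4739]
grip (array([0.4879, 0.1578, 0.187 ]), array([ 0.2003,  0.2139, -0.4713, -0.1182, -0.0836, -0.022 ]))
[0.488  0.1583 0.171 ] [-0.3792  0.3169  0.3088]
grip 21.028239599490572 39.972914792597294 5.375
[-0.2518 -0.2621 -6.266 ] [ 0.0023 -0.0387  0.0048] 20.807677417895594 [0.4872 0.1578 0.2101]
```

```bash
python3 - <<'E'
from h import *
np.set_printoptions(precision=4,suppress=True)
z,y=upright(rad(-104.6)); q=quat(z,y)
manip.move_l(tcp((.4875,.158,.32),q),0.15)
manip.move_l(tcp((.457,-.360,.32),q),0.25)
manip.move_l(tcp((.457,-.360,.240),q),0.12); manip.pause(.2); f0=manip.get_ft_force()
c=manip.move_l(tcp((.457,-.360,.218),q),0.02,contact_N=3)
print(c,f0,manip.get_ft_force(),manip.get_eef_pos(),manip.get_time())
a,_=cam("side"); b,_=cam("top")
cv2.imwrite("pics/P.png",np.hstack([cv2.resize(a[130:280,300:430],None,fx=3,fy=3),cv2.resize(b[200:350,400:530],None,fx=3,fy=3)]))
E
```

```text
True [-0.2638 -0.2165 -5.7399] [ 0.0454 -0.2248  6.0969] [ 0.4568 -0.3599  0.2062] 10.9417
```

Contact came at grasp height 0.2249 m against 0.225 expected, so the kettle is standing on the grate. Releasing it now, then lifting and looking at the trivet.

```bash
python3 - <<'E'
from h import *
np.set_printoptions(precision=4,suppress=True)
z,y=upright(rad(-104.6)); q=quat(z,y)
manip.grip(0.7); manip.pause(.1)
manip.move_l(tcp((.457,-.360,.32),q),0.2)
b,_=cam("top"); 
z,y=upright(rad(83)); q2=quat(z,-y)
manip.move_pose(tcp((.49,.18,.30),q2),q2); print(manip.get_time(),manip.get_joint_pos())
w,cw=cam("wrist"); cs=cam("side")[0]; ct=cam("top")[0]
import pickle; pickle.dump(cw,open("c3.pkl","wb"))
for n,i in (("w3",w),("s3",cs),("t3",ct),("t2",b)): cv2.imwrite(f"pics/{n}.png",i)
def tile(im,x,y,w,h,k):
    o=cv2.resize(im[y:y+h,x:x+w],None,fx=k,fy=k,interpolation=cv2.INTER_CUBIC)
    for u in range((x+9)//10*10,x+w,10):
        cv2.line(o,((u-x)*k,0),((u-x)*k,5),(0,255,255),1)
        if u%40==0: cv2.putText(o,str(u),((u-x)*k+1,14),0,.35,(0,255,255),1)
    for v in range((y+9)//10*10,y+h,10):
        cv2.line(o,(0,(v-y)*k),(5,(v-y)*k),(0,255,255),1)
        if v%40==0: cv2.putText(o,str(v),(6,(v-y)*k+4),0,.35,(0,255,255),1)
    return o
A=tile(w,0,0,640,360,1)
B=np.hstack([tile(b,420,200,106,80,3),tile(cs,270,260,106,80,3)])
O=np.zeros((600,640,3),np.uint8);O[:360]=A;O[360:600,:636]=B
cv2.imwrite("pics/T.png",O)
for n,p in (("disc",(.4875,.158,.012)),("eye",(.5076,.3218,.012))): print(n,proj(p,cw),proj(p,"side"))
E
```

```text
14.7167 [ 0.3213  0.2832 -0.9102  1.778   0.2396  1.1972 -0.7827]
disc [319.6787 217.9368] [323.0894 312.0737]
eye [319.1511  50.807 ] [295.1071 362.0934]
```

View pics/T.png

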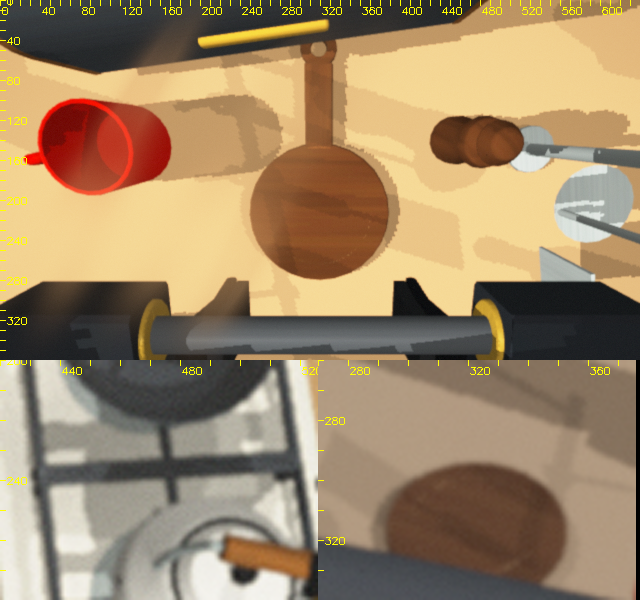

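The wrist view shows the disc centred at (319.5,210.5) and the eye hole at (318.5,48), just short of the bin edge. The kettle stands on the grate. Next: grasp the handle upright near the disc and draw it out.

```bash
python3 - <<'E'
from h import *
import pickle; cw=pickle.load(open("c3.pkl","rb"))
np.set_printoptions(precision=4,suppress=True)
d=onplane((319.5,210.5),.012,cw); e=onplane((318.5,48),.012,cw); print(d,e,np.linalg.norm(e-d))
hd=np.arctan2(*(e-d)[::-1]); u=(e-d)/np.linalg.norm(e-d); print(np.rad2deg(hd))
g=(d+e)/2-u*.0825+u*.095; print("g",g)
z,y=upright(hd); q=quat(z,-y)
z0=.0225
manip.move_pose(tcp((*g,.12),q),q)
manip.grip(.6)
c=manip.move_l(tcp((*g,z0),q),.12,contact_N=6); print(c,manip.get_eef_pos(),manip.get_ft_force())
manip.grip(0,squeeze=40); print("w",manip.get_grip_width()*87,manip.get_grasp_force(),manip.get_time())
manip.move_l(tcp((*g,z0+.004),q),.05); print(manip.get_ft_force())
g2=g-u*.17
manip.move_l(tcp((*g2,z0+.004),q),.15); print(manip.get_ft_force(),manip.get_moment())
c=manip.move_l(tcp((*g2,z0-.001),q),.03,contact_N=4); print(c,manip.get_eef_pos(),manip.get_grip_width()*87)
manip.grip(.6); manip.move_l(tcp((*g2,.12),q),.2)
# back off for a view
manip.move_pose(tcp((*(g2-u*.05),.30),q),q)
print(manip.get_time(),manip.get_joint_pos())
w,cw=cam("wrist"); pickle.dump((cw,g2,hd),open("c4.pkl","wb")); cv2.imwrite("pics/w4.png",w)
cv2.imwrite("pics/t4.png",cam("top")[0])
t=cam("top")[0]; O=np.zeros((600,640,3),np.uint8); O[:360]=w[:360]; O[360:,:640]=cv2.resize(t[180:300,180:500],(640,240)); 
for k in range(0,640,20): O[:5,k]=255; O[min(k,359),:5]=255
cv2.imwrite("pics/T4.png",O)
for s in (0,.095,.165):
    p=g2+u*(s-.095); print(s,p,proj((*p,.012),cw))
E
```

```text
[0.4883 0.1661] [0.5073 0.3244] 0.15943016426131787
83.16755612217467
g [0.4993 0.2576]
False [0.4997 0.2582 0.0044] [-0.0842  0.5599 -0.0246]
w 27.166417759766116 39.99484956264496 17.6917
[ 0.8214 -0.5509 -1.3925]
[-0.1756  0.0406 -1.0563] [ 0.1085 -0.1506 -0.0134]
True [0.4798 0.0902 0.0039] 27.23009752661767
21.6083 [ 0.7501  0.2111 -1.0435  1.8724  0.1969  1.1718 -0.481 ]
0 [ 0.4678 -0.0055] [321.7908 239.5268]
0.095 [0.4791 0.0888] [321.8327 149.7902]
0.165 [0.4874 0.1583] [321.8669  76.6097]
```

View pics/T4.png

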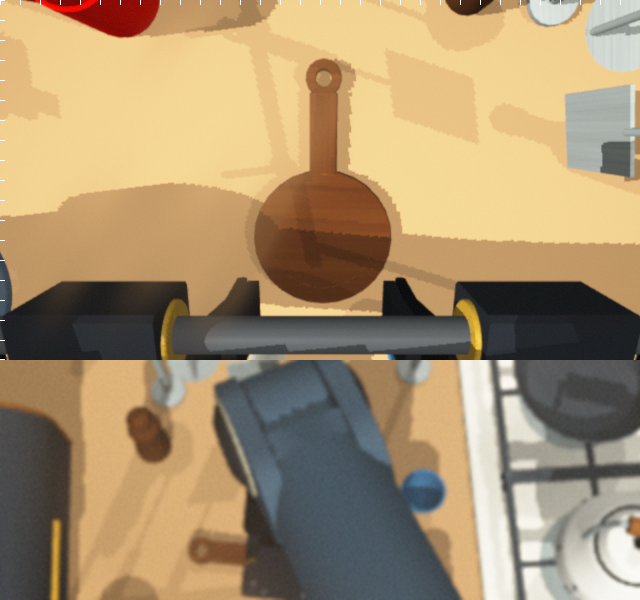

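The trivet lies in the open, disc centre at (322.5,236) and eye at (323.5,77), within 3 mm of where I expected it. Next: regrasp with the hand leaning over the eye end.

```bash
cat >> h.py <<'E'
A_=rad(28); XT=.088; ZT=.0075   # hand lean, TCP in the trivet frame
def tpose(eye,h,p,s=1,a=A_):   # TCP pose holding the trivet with its eye (mid-thickness) at eye, heading h, pitch p
    X=np.array([np.cos(h)*np.cos(p),np.sin(h)*np.cos(p),np.sin(p)]); Y=np.array([-np.sin(h),np.cos(h),0]); Z=np.cross(X,Y)
    return np.array(eye)-X*(.165-XT)+Z*(ZT-.006), quat(-np.sin(a)*X-np.cos(a)*Z,s*Y), np.sin(a)*X+np.cos(a)*Z
E
python3 - <<'E'
from h import *
import pickle; cw,g2,hd=pickle.load(open("c4.pkl","rb"))
np.set_printoptions(precision=4,suppress=True)
d=onplane((322.5,236.5),.012,cw); e=onplane((323.5,77),.012,cw); h=np.arctan2(*(e-d)[::-1]); print(d,e,np.rad2deg(h))
u=np.array([np.cos(h),np.sin(h)]); eye=np.array([*(e+.001*u),.006])
pickle.dump((eye,h),open("c5.pkl","wb"))
P,q,b=tpose(eye,h,0,1); print(P)
for dz in (.09,0): print(manip.solve_ik(P+b*dz,q))
manip.move_pose(P+b*.09,q); print(manip.get_joint_pos(),manip.get_time())
print(manip.solve_ik(P,q))
E
```

```text
[ 0.4689 -0.0022] [0.4889 0.1578] 82.87144761673508
[0.4795 0.0824 0.0075]
[ 0.2878  0.9941 -1.3451  1.8871  1.0621  1.7042  1.5787]
[ 0.3327  1.0829 -1.267   1.9725  1.184   1.6187  1.5407]
[ 0.2881  0.9937 -1.3448  1.8868  1.062   1.7041  1.5783] 23.55
[ 0.331   1.0787 -1.2624  1.9726  1.1814  1.6137  1.5425]
```

```bash
python3 - <<'E'
from h import *
import pickle; eye,h=pickle.load(open("c5.pkl","rb"))
np.set_printoptions(precision=3,suppress=True)
P,q,b=tpose(eye,h,0,1)
c=manip.move_l(P,.08,contact_N=6); print(c,manip.get_eef_pos()-P)
manip.grip(0,squeeze=60); print("w",manip.get_grip_width()*87,manip.get_grasp_force(),manip.get_time())
def go(e,hh,p):
    P,q,_=tpose(e,hh,p,1); manip.move_pose(P,q); print(manip.get_eef_pos(),np.array(manip.get_joint_pos()),manip.get_grip_width()*87)
try:
    go(eye+[0,0,.06],h,rad(20)); go(eye+[0,-.03,.16],h,rad(55))
    for e,hh,p in [((.52,.02,.28),60,80),((.60,-.04,.30),30,88),((.62,-.055,.30),4.1,88)]:
        P,q,_=tpose(e,rad(hh),rad(p),1); print(hh,manip.solve_ik(P,q))
except manip.MotionError as x: print(x)
print(manip.get_time(),manip.get_ft_force())
E
```

```text
False [0. 0. 0.]
w 26.794896461868923 60.0006365776062 25.4083
[0.48  0.085 0.041] [ 0.51   0.792 -1.181  2.055  0.968  1.108  1.818] 26.57726717624767
[0.483 0.084 0.104] [-0.54   0.423  0.718  2.184 -0.998  0.938 -2.388] 24.611701147398687
60 [ 1.063  0.395 -0.798  2.17  -0.984  0.753 -2.566]
30 None
4.1 [ 1.083  0.426 -1.152  2.357  2.8    0.49  -0.91 ]
29.4667 [-0.532  0.206 -1.801]
```

The lift did not clear the disc's low end: with the pitch I chose, the far edge was driven into the counter. The arm also switched branch. The trivet is still held, so I raise it straight up and look at how it sits in the hand.

View pics/T6.png

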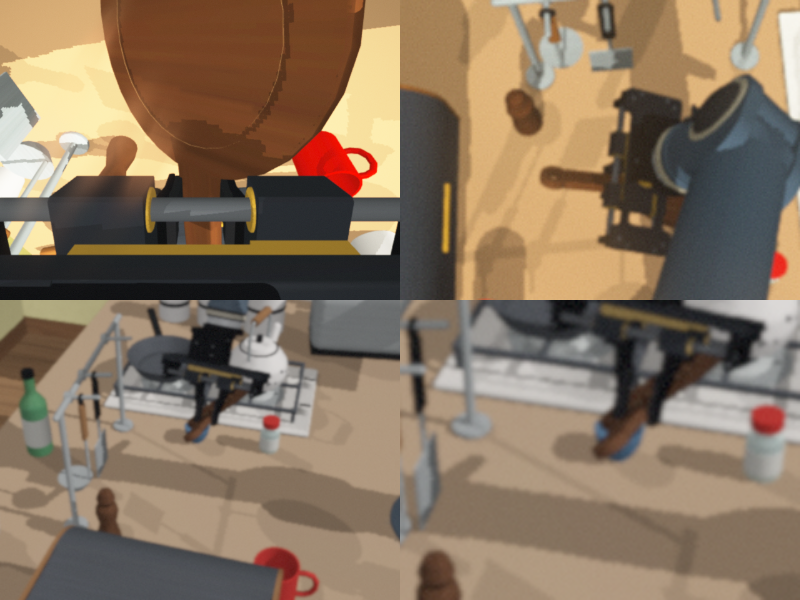

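The wrist view shows the disc pushed up towards the camera, and the side view shows the eye pointing at the bin, at about (324,236). So the trivet has pivoted in the grip and has to be laid down and taken again. First I identify the arm's kinematics from free `solve_ik` queries, so I can plan a continuous path myself, and measure the eye.

```bash
cat > fk.py <<'E'
from h import *
import itertools,pickle,os
def fk(j,p,s):
    T=np.eye(4)
    ax="zyzyzyz"; off=[(0,0,p[0]),(p[4],0,0),(p[5],0,p[1]),(p[6],0,0),(p[7],0,p[2]),(p[8],0,0),(p[9],0,p[3])]
    c=[p[10],0,0,0,0,0,p[11]]
    for i in range(7):
        A=np.eye(4);A[:3,3]=off[i]; 
        if i==6: A[:3,3]=(p[9],0,0)
        A[:3,:3]=R.from_euler(ax[i],s[i]*j[i]+c[i]).as_matrix(); 
        B=np.eye(4);B[:3,3]=off[i] if i<6 else (p[9],0,0);M=np.eye(4);M[:3,:3]=A[:3,:3]; T=T@B@M
    B=np.eye(4);B[2,3]=p[3]; return T@B
def err(T,P,q): return np.r_[(T[:3,3]-P),.3*(R.from_matrix(T[:3,:3]).inv()*R.from_quat(np.array(q)[[1,2,3,0]])).as_rotvec()]
if os.path.exists("fk.pkl"): PP,SS=pickle.load(open("fk.pkl","rb")); FK=lambda j:fk(j,PP,SS)
E
python3 - <<'E'
from fk import *
np.set_printoptions(precision=4,suppress=True)
obs=[("side",(324,236)),("top",(273.6,256.2))]; print("eye",tri(obs),"tcp",manip.get_eef_pos())
print("tool R",R.from_quat(np.array(manip.get_orientation())[[1,2,3,0]]).as_matrix())
rng=np.random.default_rng(0); D=[]
while len(D)<25:
    th=rng.uniform(-1,1);r=rng.uniform(.45,.7);P=np.array([r*np.cos(th),r*np.sin(th),rng.uniform(.1,.4)])
    q=quat(np.array([0,0,-1])+rng.normal(0,.35,3),rng.normal(0,1,3)*[1,1,.1]); j=manip.solve_ik(P,q)
    if j is not None: D.append((np.array(j),P,q))
best=None
for s in itertools.product([1,-1],repeat=4):
    S=[s[0],1,s[1],1,s[2],1,s[3]]
    for c7 in (0,np.pi/2,np.pi,-np.pi/2):
        p0=[.35,.4,.4,.25,0,0,0,0,0,0,0,c7]
        f=lambda p,DD:np.concatenate([err(fk(j,p,S),P,q) for j,P,q in DD])
        k=least_squares(f,p0,args=(D[:8],),max_nfev=15)
        if best is None or k.cost<best[0]: best=(k.cost,S,k.x)
S=best[1]; k=least_squares(f,best[2],args=(D,)) if 0 else least_squares(lambda p:np.concatenate([err(fk(j,p,S),P,q) for j,P,q in D]),best[2])
print(best[0],S,k.x,abs(k.fun).max()); pickle.dump((k.x,S),open("fk.pkl","wb"))
E
```

```text
eye (array([0.4903, 0.149 , 0.2428]), array([ 0.1218,  0.0372, -0.0127, -0.1215])) tcp [0.4829 0.0839 0.223 ]
tool R [[-0.1113 -0.9923  0.0552]
 [-0.8841  0.1242  0.4504]
 [-0.4538  0.0013 -0.8911]]
0.0010985607442347872 [-1, 1, -1, 1, -1, 1, -1] [ 0.2389  0.5222  0.4608  0.3    -0.0041  0.0045  0.0029 -0.0273  0.0123
 -0.0047 -0.0559  1.5207] 0.02021519526808946
```

```bash
cat > seg.py <<'E'
from h import *
def seg(im,scale=1.01):
    hsv=cv2.cvtColor(im,cv2.COLOR_BGR2HSV); L=cv2.cvtColor(im,cv2.COLOR_BGR2LAB).astype(int)
    m=((hsv[...,0]<16)&(hsv[...,1]>90)&(hsv[...,2]>40)&(hsv[...,2]<165)&(im[...,2]-im[...,0].astype(int)>30)).astype(np.uint8)
    m[275:]=m[275:]*0 if False else m[275:]; m[:12]=0
    m=cv2.morphologyEx(m,cv2.MORPH_OPEN,np.ones((3,3)))
    n,l,st,ce=cv2.connectedComponentsWithStats(m); 
    cand=[i for i in range(1,n) if st[i,4]>3000]; return m,[(st[i].tolist(),ce[i].round(1).tolist()) for i in cand],l,cand
def locate(im):
    m,info,l,cand=seg(im); i=max(cand,key=lambda i:(l==i).sum()); b=(l==i).astype(np.uint8)
    f=cv2.morphologyEx(b,cv2.MORPH_CLOSE,np.ones((5,5)))
    cs,hier=cv2.findContours(b,cv2.RETR_CCOMP,cv2.CHAIN_APPROX_NONE)
    D=cv2.morphologyEx(cv2.copyMakeBorder(f,60,60,60,60,cv2.BORDER_CONSTANT),cv2.MORPH_OPEN,cv2.getStructuringElement(cv2.MORPH_ELLIPSE,(61,61)))[60:-60,60:-60]
    c=max(cv2.findContours(D,0,1)[0],key=cv2.contourArea); el=cv2.fitEllipse(c)
    holes=[(cv2.contourArea(k),np.mean(k[:,0],0).round(1).tolist()) for k,h in zip(cs,hier[0]) if h[3]>=0 and cv2.contourArea(k)>40]
    return el,holes,info
E
python3 - <<'E'
from fk import *; from seg import *
np.set_printoptions(precision=4,suppress=True)
eye0,h=pickle.load(open("c5.pkl","rb"))
print(locate(cv2.imread("pics/w4.png")))
P=np.array(manip.get_eef_pos()); _,q,_=tpose((0,0,0),h,rad(45),1)
manip.move_pose([.482,.083,.09],q); print(manip.get_joint_pos())
c=manip.move_l([.482,.083,.004],.06,contact_N=2); print(c,manip.get_eef_pos(),manip.get_ft_force())
manip.grip(.6); manip.pause(.2)
P=np.array(manip.get_eef_pos()); z=R.from_quat(np.array(manip.get_orientation())[[1,2,3,0]]).as_matrix()[:,2]
manip.move_l(P-.12*z,.25); print(manip.get_time())
_,g2,hd=pickle.load(open("c4.pkl","rb")); zz,y=upright(hd); u=np.array([np.cos(hd),np.sin(hd)])
qv=quat(zz,-y); manip.move_pose(tcp((*(g2-u*.05),.30),qv),qv); print(manip.get_joint_pos(),manip.get_time())
w,cw=cam("wrist"); cv2.imwrite("pics/w7.png",w); pickle.dump(cw,open("c7.pkl","wb")); cv2.imwrite("pics/t7.png",cam("top")[0]);cv2.imwrite("pics/s7.png",cam("side")[0])
print(locate(w))
E
```

```text
(((322.4456787109375, 236.29469299316406), (132.1422882080078, 135.9923095703125), 77.61651611328125), [(220.0, [324.4, 77.8])], [([254, 59, 137, 245, 17016], [322.7, 217.4])])
[-0.7948  0.4816  0.9314  2.1818 -0.9329  0.8947 -2.4979]
True [0.4811 0.0834 0.0575] [ 0.311   0.1    -0.1718]
33.4833
[ 0.7147  0.1978 -0.9967  1.8717  0.1795  1.1688 -0.4643] 35.3583
(((314.72503662109375, 232.1797637939453), (132.22946166992188, 135.80055236816406), 72.3155288696289), [(42.0, [316.5, 169.7]), (204.0, [327.0, 73.9])], [([246, 55, 137, 244, 17040], [316.3, 213.0])])
```

The trivet lies flat again: disc at (314.7,232.2), eye hole at (327,73.9). Now to refine the kinematic model and plan a continuous path offline.

```bash
cat > fk.py <<'E'
from h import *
import pickle,os
SG=[-1,1,-1,1,-1,1,-1]; AX="zyzyzyz"
def fk(j,p):
    p=np.asarray(p).reshape(8,4)  # per joint xyz offset before the joint, angle offset
    r=R.identity(); t=np.zeros(3)
    for i in range(7):
        t=t+r.apply(p[i,:3]); r=r*R.from_euler(AX[i],SG[i]*j[i]+p[i,3])
    r=r*R.from_euler("xy",p[7,2:4]) ; t=t+r.apply([0,0,p[7,0]]); return t,r
def err(j,p,P,q):
    t,r=fk(j,p); return np.r_[t-P,.3*(r.inv()*R.from_quat(np.array(q)[[1,2,3,0]])).as_rotvec()]
if os.path.exists("fk2.pkl"): PP=pickle.load(open("fk2.pkl","rb"))
LO=np.array([-2.59,-.33,-1.39,.1,-1.04,.21,-2.66])+.03; HI=np.array([2.59,1.99,1.29,2.45,4.18,1.99,2.66])-.03
def ik(P,q,j0,w=.002):
    j0=np.clip(j0,LO+1e-3,HI-1e-3)
    k=least_squares(lambda j:np.r_[err(j,PP,P,q),w*(j-j0)],j0,bounds=(LO,HI)); k=least_squares(lambda j:np.r_[err(j,PP,P,q),1e-5*(j-j0)],np.clip(k.x,LO+1e-4,HI-1e-4),bounds=(LO,HI)); e=err(k.x,PP,P,q); return k.x,np.abs(e).max()
E
python3 - <<'E'
from fk import *
np.set_printoptions(precision=4,suppress=True)
rng=np.random.default_rng(1); D=[]
while len(D)<70:
    th=rng.uniform(-1,1);r=rng.uniform(.45,.7);P=np.array([r*np.cos(th),r*np.sin(th),rng.uniform(.08,.4)])
    q=quat(np.array([0,0,-1])+rng.normal(0,.5,3),rng.normal(0,1,3)*[1,1,.3]); j=manip.solve_ik(P,q)
    if j is not None: D.append((np.array(j),P,q))
p0=np.zeros((8,4)); p0[0,2]=.239; p0[2,2]=.522;p0[4,2]=.461;p0[7,0]=.3;p0[6,3]=1.5708
k=least_squares(lambda p:np.concatenate([err(j,p,P,q) for j,P,q in D[:50]]),p0.ravel())
print(k.x.reshape(8,4),abs(k.fun).max(),max(abs(err(j,k.x,P,q)).max() for j,P,q in D[50:]))
pickle.dump(k.x,open("fk2.pkl","wb"))
t,r=fk(manip.get_joint_pos(),k.x); print(t-manip.get_eef_pos())
from h import onplane
cw=pickle.load(open("c7.pkl","rb")); d=onplane((314.9,232.5),.012,cw); e=onplane((326.3,73.4),.012,cw); print(d,e,np.linalg.norm(d-e),np.rad2deg(np.arctan2(*(e-d)[::-1])))
E
```

```text
[[-0.     -0.     -0.9906 -0.    ]
 [ 0.     -0.0159  1.2283 -0.    ]
 [-0.     -0.0105  0.5316  0.    ]
 [ 0.     -0.0082  0.0226  0.    ]
 [ 0.     -0.0072  0.4639 -0.    ]
 [-0.     -0.1969  0.0029  0.    ]
 [-0.      0.1966  0.0109  1.5708]
 [ 0.3039 -0.0208 -0.      0.    ]] 9.273093404260635e-11 1.0337292133399956e-10
[-0.  0. -0.]
[0.4623 0.0031] [0.4932 0.1611] 0.16093668244171203 78.92597263520697
```

```bash
cat > plan.py <<'E'
from fk import *
cw=pickle.load(open("c7.pkl","rb")); d=onplane((314.9,232.5),.012,cw); e=onplane((326.3,73.4),.012,cw)
H=np.arctan2(*(e-d)[::-1]); U=np.array([np.cos(H),np.sin(H)]); EYE=np.array([*(e+.0015*U),.006])
YAW=.076; F=np.array([np.cos(YAW),np.sin(YAW),0]); PZ_=-F*np.cos(.1396)+np.array([0,0,np.sin(.1396)])
TIP=np.array([.6755,-.061,.2915]); PH=rad(85)
on=lambda s:TIP+PZ_*(s-.059)      # point on the peg axis
th=np.linspace(0,2*np.pi,16,endpoint=False)
TR=np.r_[np.c_[.075*np.cos(th),.075*np.sin(th),0*th],[[.183,0,0]],np.c_[.075*np.cos(th),.075*np.sin(th),0*th+.012]]
BODY=np.array([[x,y,z] for x in(-.0375,.0375) for y in(-.095,.095) for z in (-.07,-.2)]+[[x,y,0] for x in(-.01,.01) for y in(-.03,.03)])
def trivet_pts(t,r,a,s):   # trivet frame in tool frame: X,Y,Z axes
    Xt=np.array([s*np.cos(a)*1,0,-np.sin(a)]); 
    # tool z = -sin a X - cos a Z ; tool y = s Y ; tool x = y x z
    M=np.c_[[0,0,0],[0,0,0],[0,0,0]]
    B=np.c_[np.cross([0,s,0],[-np.sin(a),0,-np.cos(a)]),[0,s,0],[-np.sin(a),0,-np.cos(a)]] # tool axes in trivet frame
    return t+r.apply((TR-[XT,0,ZT])@B)
def check(js,a,s):
    for j in js:
        t,r=fk(j,PP); T=trivet_pts(t,r,a,s); Bp=t+r.apply(BODY); A=np.r_[T,Bp]
        if A[:,2].min()<.004: return "counter"
        if ((A[:,1]>.28)&(A[:,2]<.225)).any(): return "bin"
        if ((np.hypot(A[:,0]-.626,A[:,1]-.214)<.05)&(A[:,2]<.16)).any(): return "mill"
        if ((A[:,0]>.655)&(A[:,1]>-.03)).any(): return "rack"
        if ((A[:,0]>.685)).any(): return "rack2"
        if ((np.hypot(A[:,0]-.555,A[:,1]+.133)<.05)&(A[:,2]<.06)).any(): return "dish"
        if ((np.hypot(A[:,0]-.385,A[:,1]+.147)<.05)&(A[:,2]<.1)).any(): return "jar"
        if ((A[:,1]<-.22)&(A[:,2]<.27)).any(): return "kettle"
    return None
E
cat > search.py <<'E'
from plan import *
np.set_printoptions(precision=3,suppress=True)
rng=np.random.default_rng(3); out=[]
from collections import Counter
C=Counter()
for a in (20,30,40):
  a=rad(a)
  for s in (1,-1):
    P0,q0,b0=tpose(EYE,H,0,s,a); P1,q1,b1=tpose(on(.089),YAW,PH,s,a)
    S0=[];S1=[]
    for _ in range(22):
        j0=rng.uniform(LO,HI); j0[0]=rng.uniform(-1,1.2); j0[3]=2; j0[1]=.7
        for S,P,q in ((S0,P0,q0),(S1,P1,q1)):
            j,e=ik(P,q,j0)
            if e<1e-4 and not any(abs(j-x).max()<.1 for x in S): S.append(j)
    print(np.rad2deg(a).round(),s,len(S0),len(S1))
    pairs=sorted(((abs(x-y).max(),i,k) for i,x in enumerate(S0) for k,y in enumerate(S1)))[:40]
    n=0
    for dm,i,k in pairs:
        x,y=S0[i],S1[k]; up,e1=ik(P0+[0,0,.12],q0,x); ins,e2=ik(on(.034)-on(.089)+P1,q1,y); ret,e3=ik(on(.034)-on(.089)+P1+.1*b1,q1,ins)
        if max(e1,e2,e3)>1e-4 or abs(ins-y).max()>1 or abs(ret-ins).max()>1 or abs(up-x).max()>.8: C["ik"]+=1; continue
        c=check([up+(y-up)*t for t in np.linspace(0,1,25)],a,s); C[c]+=1
        if c is None: out.append((dm,np.rad2deg(a),s,x,up,y,ins,ret)); n+=1
        if n>=2: break
print(C)
out.sort(key=lambda o:o[0]); pickle.dump(out,open("out.pkl","wb"))
for o in out[:6]: print(o[0].round(2),o[1].round(),o[2],*o[3:],sep="\n ")
E
time timeout 500 python3 search.py
```

```text
20.0 1 7 6
20.0 -1 9 8
30.0 1 7 6
30.0 -1 11 7
40.0 1 9 2
40.0 -1 11 0
Counter({'rack': 112, 'ik': 35, 'dish': 14, 'rack2': 9, 'kettle': 5, 'jar': 2, 'counter': 1})
real	0m18.361s
user	0m18.321s
sys	0m0.206s
```

```bash
sed -i 's/if ((A\[:,0\]>.655)&(A\[:,1\]>-.03)).any(): return "rack"/if ((A[:,0]>.66)\&(A[:,1]>.025)\&(A[:,2]<.33)).any(): return "rack"/; s/if ((A\[:,0\]>.685)).any(): return "rack2"/if ((A[:,0]>.665)\&(A[:,1]>-.09)\&(A[:,2]>.25)\&(A[:,2]<.33)).any(): return "rack2"/' plan.py
cat > search.py <<'E'
from plan import *
np.set_printoptions(precision=3,suppress=True)
rng=np.random.default_rng(3); out=[]
from collections import Counter
C=Counter(); T=np.linspace(0,1,20)[:,None]
for a in (20,30,40):
  a=rad(a)
  for s in (1,-1):
    P0,q0,b0=tpose(EYE,H,0,s,a); P1,q1,b1=tpose(on(.092),YAW,PH,s,a)
    mids=[tpose((.50,.08,.32),H*f,rad(p),s,a)[:2] for f,p in ((.9,60),(.5,80),(.5,45),(1,85))]
    S0=[];S1=[];SM=[]
    for _ in range(20):
        j0=rng.uniform(LO,HI); j0[0]=rng.uniform(-1,1.2); j0[3]=2; j0[1]=.7
        for S,P,q in [(S0,P0,q0),(S1,P1,q1)]+[(SM,*m) for m in mids]:
            j,e=ik(P,q,j0)
            if e<1e-4 and not any(abs(j-x).max()<.1 for x in S): S.append(j)
    ok0=[]
    for x in S0:
        up,e1=ik(P0+[0,0,.12],q0,x)
        if e1<1e-4 and abs(up-x).max()<.8: ok0.append((x,up))
    ok1=[]
    for y in S1:
        ins,e2=ik(on(.034)-on(.092)+P1,q1,y); ret,e3=ik(on(.034)-on(.092)+P1+.1*b1,q1,ins)
        if max(e2,e3)<1e-4 and abs(ins-y).max()<1 and abs(ret-ins).max()<1: ok1.append((y,ins,ret))
    n=0
    for x,up in ok0:
        for m in SM:
            if abs(m-up).max()>3 or check(up+(m-up)*T,a,s): continue
            for y,ins,ret in ok1:
                c=check(m+(y-m)*T,a,s); C[c]+=1
                if c is None: out.append((abs(m-up).max()+abs(y-m).max(),np.rad2deg(a),s,x,up,m,y,ins,ret)); n+=1
        for y,ins,ret in ok1:
            c=check(up+(y-up)*T,a,s); C["direct",c]+=1
            if c is None: out.append((abs(y-up).max(),np.rad2deg(a),s,x,up,up,y,ins,ret)); n+=1
    print(np.rad2deg(a).round(),s,len(S0),len(ok0),len(SM),len(S1),len(ok1),n)
print(C)
out.sort(key=lambda o:o[0]); pickle.dump(out,open("out.pkl","wb"))
for o in out[:4]: print(o[0].round(2),o[1].round(),o[2],*o[3:],sep="\n ")
E
time timeout 560 python3 search.py
```

```text
20.0 1 7 7 13 5 5 0
20.0 -1 9 9 14 7 7 0
30.0 1 6 6 7 7 3 0
30.0 -1 9 9 19 9 5 0
40.0 1 9 9 11 2 2 36
40.0 -1 8 8 23 0 0 0
Counter({'kettle': 1354, 'jar': 334, 'counter': 143, ('direct', 'rack'): 66, 'dish': 64, ('direct', 'rack2'): 48, None: 36, ('direct', 'kettle'): 33, ('direct', 'dish'): 28, ('direct', 'jar'): 2, ('direct', 'counter'): 2})
2.42
 40.0
 1
 [ 0.155  1.063 -1.095  1.878  1.091  1.71   1.486]
 [ 0.215  0.902 -1.211  1.84   0.966  1.823  1.592]
 [ 1.056  0.236 -1.36   1.959  0.225  1.061  1.867]
 [ 1.176  0.536 -1.36   2.16   1.616  0.411  0.293]
 [ 1.037  0.625 -1.281  2.054  1.624  0.477  0.325]
 [ 1.288  0.312 -1.36   2.115  0.939  0.254  0.876]
2.43
 40.0
 1
 [ 0.2    1.143 -1.197  1.875  1.144  1.807  1.444]
 [ 0.253  0.989 -1.32   1.839  1.015  1.916  1.535]
 [ 1.056  0.236 -1.36   1.959  0.225  1.061  1.867]
 [ 1.176  0.536 -1.36   2.16   1.616  0.411  0.293]
 [ 1.037  0.625 -1.281  2.054  1.624  0.477  0.325]
 [ 1.288  0.312 -1.36   2.115  0.939  0.254  0.876]
2.46
 40.0
 1
 [ 0.155  1.063 -1.095  1.878  1.091  1.71   1.486]
 [ 0.215  0.902 -1.211  1.84   0.966  1.823  1.592]
 [ 1.056  0.236 -1.36   1.959  0.225  1.061  1.867]
 [ 1.061  0.396 -1.151  2.164  1.598  0.24   0.244]
 [ 0.939  0.506 -1.097  2.057  1.588  0.328  0.291]
 [ 1.288  0.312 -1.36   2.115  0.939  0.254  0.876]
2.48
 40.0
 1
 [ 0.2    1.143 -1.197  1.875  1.144  1.807  1.444]
 [ 0.253  0.989 -1.32   1.839  1.015  1.916  1.535]
 [ 1.056  0.236 -1.36   1.959  0.225  1.061  1.867]
 [ 1.061  0.396 -1.151  2.164  1.598  0.24   0.244]
 [ 0.939  0.506 -1.097  2.057  1.588  0.328  0.291]
 [ 1.288  0.312 -1.36   2.115  0.939  0.254  0.876]
real	0m24.752s
user	0m25.235s
sys	0m0.042s
```

```bash
sed -i 's/for a in (20,30,40)/for a in (33,36,39)/; s/for s in (1,-1)/for s in (1,)/; s/range(20)/range(30)/; s/out\[:4\]/out[:3]/' search.py
sed -i 's/ZT=.0075/ZT=.008/' h.py
sed -i 's/on(.034)/on(.040)/g; s/+.1\*b1/-.1*F/' search.py
sed -i 's/^BODY=\(.*\)$/BODY=\1\nBODY=np.r_[BODY,[[x,y,-.3] for x in(-.06,0,.06) for y in (-.06,0,.06)]]/' plan.py
sed -i 's/    P0,q0,b0=/    globals().update(A_=a)\n    P0,q0,b0=/; s/for x in S0:/for x in S0:\n        if check([x],a,s) not in (None,"counter"): continue/' search.py
time timeout 560 python3 search.py
```

```text
33.0 1 8 8 14 7 7 0
36.0 1 9 9 15 3 3 9
39.0 1 8 8 17 2 2 56
Counter({'kettle': 733, 'jar': 288, None: 65, ('direct', 'dish'): 50, ('direct', 'rack'): 43, 'dish': 40, 'counter': 8, ('direct', 'rack2'): 4, ('direct', 'counter'): 1, ('direct', 'jar'): 1})
2.55
 39.0
 1
 [ 0.14   1.019 -1.049  1.885  1.064  1.649  1.512]
 [ 0.203  0.855 -1.161  1.846  0.939  1.764  1.627]
 [ 1.078  0.217 -1.36   1.968  0.196  1.039  1.9  ]
 [ 1.181  0.537 -1.36   2.173  1.685  0.405  0.228]
 [ 1.053  0.615 -1.287  2.077  1.685  0.463  0.264]
 [ 1.274  0.428 -1.36   2.272  1.813  0.288  0.063]
2.57
 39.0
 1
 [ 0.239  1.207 -1.283  1.88   1.186  1.874  1.417]
 [ 0.273  1.012 -1.36   1.842  1.029  1.932  1.522]
 [ 1.078  0.217 -1.36   1.968  0.196  1.039  1.9  ]
 [ 1.181  0.537 -1.36   2.173  1.685  0.405  0.228]
 [ 1.053  0.615 -1.287  2.077  1.685  0.463  0.264]
 [ 1.274  0.428 -1.36   2.272  1.813  0.288  0.063]
2.57
 39.0
 1
 [ 0.14   1.019 -1.049  1.885  1.064  1.649  1.512]
 [ 0.203  0.855 -1.161  1.846  0.939  1.764  1.627]
 [ 0.979  0.158 -1.215  1.97   0.118  1.025  1.978]
 [ 1.181  0.537 -1.36   2.173  1.685  0.405  0.228]
 [ 1.053  0.615 -1.287  2.077  1.685  0.463  0.264]
 [ 1.274  0.428 -1.36   2.272  1.813  0.288  0.063]
real	0m16.572s
user	0m16.995s
sys	0m0.076s
```

```bash
python3 - <<'E'
from plan import *
np.set_printoptions(precision=4,suppress=True)
o=pickle.load(open("out.pkl","rb"))[0]; a=rad(o[1]); x,up,m,y=o[3:7]
P0,q0,b0=tpose(EYE,H,0,1,a); t,r=fk(x,PP); print("chk",t-P0)
pre,e=ik(P0+.08*b0,q0,x); print(e,abs(pre-x).max())
manip.grip(.6); manip.goto_joints(pre); print(manip.get_time())
c=manip.move_l(P0,.1,contact_N=6); print(c,manip.get_eef_pos()-P0)
manip.grip(0,squeeze=60); print("w",manip.get_grip_width()*87)
manip.move_l(P0+[0,0,.12],.15); print("w",manip.get_grip_width()*87,manip.get_ft_force(),np.array(manip.get_joint_pos())-up)
up2=np.array(manip.get_joint_pos()); T=np.linspace(0,1,20)[:,None]; print("path",check(up2+(m-up2)*T,a,1),check(m+(y-m)*T,a,1))
manip.goto_joints(m); manip.goto_joints(y); manip.pause(.2)
print(manip.get_time(),manip.get_eef_pos(),manip.get_grip_width()*87,manip.get_ft_force())
im={n:cam(n) for n in ("wrist","side","top")}
for n in im: cv2.imwrite(f"pics/{n}8.png",im[n][0])
pickle.dump(im["wrist"][1],open("c8.pkl","wb"))
def tile(im,x,y,w,h,k):
    o=cv2.resize(im[y:y+h,x:x+w],None,fx=k,fy=k,interpolation=cv2.INTER_CUBIC)
    for u in range((x+9)//10*10,x+w,10):
        cv2.line(o,((u-x)*k,0),((u-x)*k,6),(0,255,255),1)
        if u%20==0: cv2.putText(o,str(u),((u-x)*k+1,16),0,.35,(0,0,255),1)
    for v in range((y+9)//10*10,y+h,10):
        cv2.line(o,(0,(v-y)*k),(6,(v-y)*k),(0,255,255),1)
        if v%20==0: cv2.putText(o,str(v),(8,(v-y)*k+4),0,.35,(0,0,255),1)
    return o
O=np.zeros((600,800,3),np.uint8); O[:300,:400]=tile(im["top"][0],330,120,80,60,5); O[:600,400:]=tile(im["side"][0],240,130,80,120,5); O[300:,:400]=cv2.resize(im["wrist"][0],(400,300))
cv2.imwrite("pics/T8.png",O)
E=on(.092); print("eye",E,[proj(E,c) for c in ("top","side",im["wrist"][1])],"tip",[proj(TIP,c) for c in ("top","side",im["wrist"][1])])
E
```

```text
chk [ 0.  0. -0.]
7.804134005695571e-11 0.09463619045779792
37.475
False [0.0002 0.0006 0.0003]
w 26.64342373112777
w 26.685398691068556 [ 0.1288 -0.0957 -1.4855] [-0.0014 -0.0012  0.0042  0.0009 -0.0012 -0.0028  0.0014]
path None None
42.6417 [ 0.6344 -0.064   0.2198] 26.716426206065805 [-1.0538 -0.2319 -1.8331]
eye [ 0.6429 -0.0635  0.2961] [array([372.8474, 176.037 ]), array([287.9643, 159.2361]), array([321.9435, 515.7473])] tip [array([370.6359, 162.3708]), array([275.4938, 159.5014]), array([321.7298, 494.8999])]
```

View pics/T8.png

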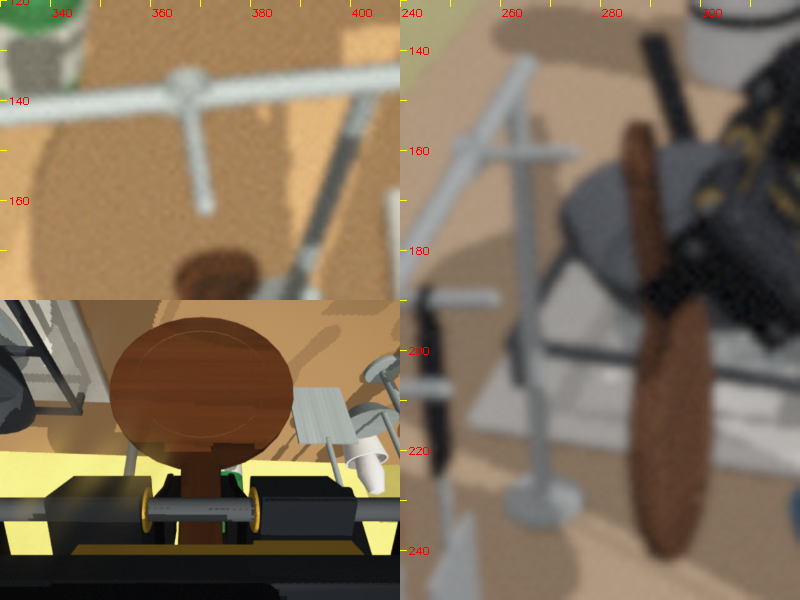

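In the composite, the trivet hangs nearly vertical in front of the peg. The eye top is at (288,154.3) in the side view, the disc bottom at (293.6,242), and the eye spans 365.2 to 382 px in the top view. The peg tip is at (371.2,162.6) in the top view and (275.6,160.6) in the side view. I fit the trivet pose to these outlines.

```bash
python3 - <<'E'
from plan import *
np.set_printoptions(precision=4,suppress=True)
cw=pickle.load(open("c8.pkl","rb"))
th=np.linspace(0,2*np.pi,72,endpoint=False); c,s=np.cos(th),np.sin(th)
disc=np.concatenate([np.c_[.075*c,.075*s,0*c+z] for z in (-.006,.006)]); ring=np.concatenate([np.c_[.165+.018*c,.018*s,0*c+z] for z in (-.006,.006)])
def W(v,L):
    X=np.array([np.cos(v[4])*np.cos(v[3]),np.sin(v[4])*np.cos(v[3]),np.sin(v[3])]);Y=np.array([-np.sin(v[4]),np.cos(v[4]),0]);Z=np.cross(X,Y)
    return v[:3]+(L-[.165,0,0])@np.array([X,Y,Z])
def pr(v,L,cam): return np.array([proj(p,cam) for p in W(v,L)])
def pred(v):
    a=pr(v,ring,"side"); b=pr(v,disc,"side"); t=pr(v,ring,"top"); w=pr(v,disc,cw)
    return np.array([a[:,1].min(),b[:,1].max(),b[:,0].max(),b[:,0].min(),t[:,0].min(),t[:,0].max(),t[:,1].min(),w[:,0].min(),w[:,0].max(),w[:,1].min()])
obs=np.array([154.3,242,302.3,285.9,365.2,382,170,176,469,27.5]); wt=np.array([1,1,1,1,1,1,1,.4,.4,.4])
v0=np.r_[on(.092),PH,YAW]; print("pred nominal-obs",pred(v0)-obs)
k=least_squares(lambda v:np.r_[(pred(v)-obs)*wt,(v[:3]-v0[:3])/.004,(v[3:]-v0[3:])/.06],v0); print("fit",k.x,k.x-v0,pred(k.x)-obs)
print("tip",tri([("top",(371.2,162.4)),("side",(275.6,160.4))]),TIP)
E
```

```text
pred nominal-obs [-2.3455 -1.208   1.4334 -0.5963 -1.3629 -0.0833 -0.7665 -4.8751  3.3936
 -2.8679]
fit [ 0.6425 -0.0638  0.292   1.5038  0.1079] [-0.0004 -0.0003 -0.0041  0.0203  0.0319] [-0.939  -0.2248 -0.4278 -0.5384 -1.4088 -0.1135  0.2956 -1.699  -0.1193
 -0.6692]
tip (array([ 0.6765, -0.0626,  0.2881]), array([ 0.0259,  0.1765, -0.1983, -0.0858])) [ 0.6755 -0.061   0.2915]
```

Eye and peg shifted by the same camera bias, so the relative misalignment is only about 1 mm, against ±4 mm clearance. I insert with a small upward correction, stop on contact, then settle it on the peg.

```bash
python3 - <<'E'
from plan import *
np.set_printoptions(precision=4,suppress=True)
P=np.array(manip.get_eef_pos()); f0=manip.get_ft_force()
P1=P+[0,-.0005,.0013]; D=on(.040)-on(.092)
c=manip.move_l(P1+D,.05,contact_N=3.5)
Q=np.array(manip.get_eef_pos()); print("ins",c,Q-P1,np.linalg.norm(Q-P1),np.array(manip.get_ft_force())-f0,manip.get_time(),manip.get_grip_width()*87)
if not c:
    c=manip.move_l(Q-[0,0,.008],.02,contact_N=1.0); print("low",c,np.array(manip.get_eef_pos())-Q,np.array(manip.get_ft_force())-f0,manip.get_time())
for n in ("side","top"): cv2.imwrite(f"pics/{n}9.png",cam(n)[0])
E
```

```text
ins False [ 0.0511  0.0039 -0.0074] 0.05173994953066134 [-0.4279 -0.5706  0.8311] 43.975 26.51426740292271
low True [ 0.0005 -0.     -0.003 ] [ 0.5215 -0.1989  4.9063] 44.2667
```

No contact on the way in, then the peg took the load after 3 mm of lowering, which is what a pin through the hole should do. Releasing and backing straight out.

```bash
python3 - <<'E'
from plan import *; from seg import *
np.set_printoptions(precision=4,suppress=True)
manip.grip(.55); manip.pause(.3)
P=np.array(manip.get_eef_pos()); f=manip.get_ft_force(); print(f,manip.get_grip_width())
print(manip.move_l(P-.1*F,.1,contact_N=5),manip.get_ft_force(),manip.get_time())
def obs(k):
    s=cam("side")[0]; t=cam("top")[0]; cv2.imwrite(f"pics/s{k}.png",s);cv2.imwrite(f"pics/t{k}.png",t)
    hsv=cv2.cvtColor(s,cv2.COLOR_BGR2HSV)
    m=((hsv[...,0]<16)&(hsv[...,1]>90)&(hsv[...,2]<130)&(hsv[...,2]>25)&(s[...,2]-s[...,0].astype(int)>20)).astype(np.uint8); m[:,:262]=0;m[:,325:]=0;m[:130]=0;m[265:]=0
    n,l,st,ce=cv2.connectedComponentsWithStats(m); i=1+st[1:,4].argmax(); print("side comp",st[i],ce[i])
obs("10"); manip.pause(.5); obs("11"); print(manip.get_time())
th=np.linspace(0,2*np.pi,72,endpoint=False); c,s=np.cos(th),np.sin(th)
L=np.concatenate([np.c_[.075*c,.075*s,0*c+z] for z in (-.006,.006)]+[np.c_[.165+.018*c,.018*s,0*c+z] for z in (-.006,.006)])
for zz in (.02,.04):
    E=on(zz)-[0,0,.004+.004]; X=np.array([0,0,1.]); Y=np.cross([0,0,1],F); Z=np.cross(X,Y)
    p=np.array([proj(w,"side") for w in E+(L-[.165,0,0])@np.array([X,Y,Z])]); print("pred",zz,p.min(0),p.max(0)-p.min(0),p.mean(0))
E
```

```text
[ 0.7103 -0.5864  0.0017] 0.5541928530655428
False [-0.4843  0.1419  0.1883] 46.5083
side comp [262 155  18  87 827] [270.5526 206.6784]
side comp [264 155  18  87 867] [271.9273 206.9504]
47.2083
pred 0.02 [254.6408 155.2511] [19.6558 86.8952] [262.9378 188.7305]
pred 0.04 [261.8409 155.0772] [19.0674 87.1904] [270.0908 188.6728]
```

```bash
python3 - <<'E'
from plan import *
for k in range(6):
    s=cam("side")[0]; hsv=cv2.cvtColor(s,cv2.COLOR_BGR2HSV)
    m=((hsv[...,0]<16)&(hsv[...,1]>90)&(hsv[...,2]<130)&(hsv[...,2]>25)&(s[...,2]-s[...,0].astype(int)>20)).astype(np.uint8); m[:,:240]=0;m[:,325:]=0;m[:130]=0;m[265:]=0
    n,l,st,ce=cv2.connectedComponentsWithStats(m); i=1+st[1:,4].argmax(); ys,xs=np.where(l==i)
    print(st[i],ce[i].round(2),"top x",xs[ys<165].mean().round(2),"low x",xs[ys>225].mean().round(2)); manip.pause(.25)
cv2.imwrite("pics/s12.png",s); print(manip.get_time(),manip.get_ft_force())
z0=cv2.imread("pics/top0.png").astype(int); t=cam("top")[0]
for n,(u,v) in dict(jar=(404,309),dish=(391,245),mug=(238,348),mill=(252,212),pan=(470,185)).items(): print(n,abs(t[v-12:v+12,u-12:u+12]-z0[v-12:v+12,u-12:u+12]).mean().round(1))
E
```

```text
[263 155  18  87 846] [271.36 207.08] top x 267.62 low x 271.11
[264 155  17  87 854] [271.57 206.9 ] top x 267.7 low x 271.35
[264 155  18  87 872] [272.   206.99] top x 267.57 low x 271.93
[263 155  18  87 867] [271.79 206.95] top x 267.63 low x 271.57
[264 155  17  87 859] [271.71 206.81] top x 267.57 low x 271.47
[263 155  18  87 863] [271.75 206.96] top x 267.63 low x 271.51
49.0083 [ 0.35702146  0.27731682 -0.31205465]
jar 64.3
dish 43.6
mug 14.0
mill 13.1
pan 9.7
```

```bash
python3 -c "
from cell import manip
print(manip.close_job(),manip.get_time())"
```

```text
the job is handed in; nothing more can be done
the job is handed in; nothing more can be done
```

I handed the job in at about 49 s of the 72 s allowed, verdict not shown: the kettle was set on the near burner and let go, and camera checks showed the trivet hanging still on the free peg after one slipped grasp and a regrasp, but I could not confirm the spice jar and salt dish were unmoved because their patches in the last top picture had changed (probably the arm or its shadow).

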